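# Hold the inspection camera over the heating stage

### The job

Push the ejector slide of the charging cradle fully home so that the inspection camera comes out of the mouth, then pick the camera up and carry it over the top of the heat shield to the heating stage. Finish while holding it there, still and upright with the lens down, hovering about 1 cm above the stage's window, centred on it and with its long side along the window's long side; do not let go. Never touch the stage with it, do not bump the shield or drop the camera, and leave the other things where they are.

Things in the scene. Friction and masses are not known exactly. Their poses are not given: they have to be found in the camera images.
- cam_center (a point): cordless inspection camera: a white upright block with a black band, 48 mm long (its x) x 36 mm wide (its y) x 50 mm tall (its z, up), 0.08 to 0.17 kg, lens in its underside. This point is its centre, half-way up. At the start it stands in the cradle on the 8 mm floor plate, with its axes along the cradle's.
- cam_lens (a point): centre of the camera's underside (lens), 25 mm below its centre; same axes
- cradle: fixed grey charging cradle, 235 mm long (its x, -130 to +105 mm) x 56 mm wide; origin on the table under the middle of the camera's bay. Floor plate 8 mm thick; side walls 62 mm high (x -30 to +18 mm, y 19.5 to 25.5 mm either side) and a steel bridge over them (x -14 to +2 mm, top at 68 mm) keep the camera in. Its mouth opens to +x
- cradle_out (a point): where the pushed-out camera's centre stands: before the cradle's mouth, 53 mm along the cradle's +x from its origin, 33 mm above the table (on the 8 mm floor plate, clear of the walls); a 5 mm high lip ends the plate 48 mm farther on
- ejector (a joint): the cradle's ejector slide, m: 0 at rest, 0.055 pushed fully home. It moves along the cradle's +x and pushes the camera before it; a spring (2 N at rest, 7 N fully home) returns it when let go; the camera stays out.
- ejector_pad (a point): middle of the push face of the slide's black thumb plate, at the end of the cradle away from the mouth: the plate is 34 mm wide, 8 mm thick, from 11 to 59 mm above the table; this point is 40 mm above the table on its outer face, which faces the cradle's -x, and moves with the slide
- stage: fixed heating stage: a flat aluminium instrument box with a flat top 140 mm (its x) x 110 mm (its y), 60 mm above the table, two brass connectors standing out 16 mm from its +x end; base plate 150 x 120 mm, origin at its centre on the table
- window (a point): centre of the oblong dark window (60 mm along its x, 30 mm along its y, flush) in the middle of the heating stage's top, at the level of the top face; z up
- shield_top (a point): middle of the top edge of the fixed steel heat shield: an upright sheet 240 mm long (its x), 4 mm thick with a 6 mm top rod, 121 mm high, between the cradle and the heating stage, with 50 mm wide feet
- bottle_mid (a point): amber bottle with a black cap, 54 mm across, 110 mm tall, near the robot; point half-way up; a bystander
- jar_mid (a point): small clear jar with a steel lid, 48 mm across, 55 mm tall; point half-way up; a bystander
- dish_mid (a point): flat white dish, 84 mm across, 16 mm high; point half-way up; a bystander
- slidebox_mid (a point): white and grey slide box, 172 x 87 x 37 mm; point at its centre; a bystander
- driver: screwdriver with a black handle, 160 mm long, lying along its own x; a bystander
- mug_mid (a point): white mug, 72 mm across, 85 mm tall; point half-way up; a bystander
- can_mid (a point): bare aluminium can, 60 mm across, 90 mm tall; point half-way up; a bystander
Mind the look-alikes: they are no part of the job. Of the things shaped like the cradle, the grey one is meant.

How it is judged (in metres and radians):
On the way, in this order (a step that is already met when the one before it is completed fails the run):
1. the ejector slide is pushed home and the camera stands out of the mouth (value of joint ejector above 0.048 m and x of cam_center in the frame of cradle above 0.044 m), for 0.05 s.
2. the camera, in the fingers, passes over the shield's top edge (z of cam_lens in the frame of shield_top above 0 m and y of cam_lens in the frame of shield_top between -0.04 and 0.04 m and x of cam_lens in the frame of shield_top between -0.14 and 0.14 m and contact force between the fingers and cam above 1 N).
At the end, for the whole second after the job is handed in: The camera is held in the fingers, still (under 20 mm/s) and upright within 0.12 rad, its underside 3 to 18 mm above the stage's window, its centre within 11 mm of the window's centre, its long side within 0.15 rad of the window's, with neither camera nor fingers touching the stage (z of cam_lens in the frame of window between 0.003 and 0.018 m and horizontal distance between cam_lens and window below 0.011 m and angle between the x axis of cam_center and the x axis of window, either way round below 0.15 rad and angle between cam_center's own z axis and vertical below 0.12 rad and contact force between the fingers and cam above 1 N and contact force between each of cam, the fingers and stage below 0.1 N and linear speed of cam below 0.02 m/s); the arm keeps its last pose, push and grip.
It fails at once if the camera touches the heating stage (contact force between cam and stage above 0.5 N).
It fails at once if the shield is bumped (over 2 N) (contact force between any of cam, the fingers, the arm and shield above 2 N).
It fails at once if the camera is dropped on the table (height (world z) of cam_center below 0.028 m).
It fails at once if a bystander is moved more than 30 mm (distance of any of bottle_mid, jar_mid, dish_mid, slidebox_mid, driver, mug_mid, can_mid from where it was at the start of the episode above 0.03 m).
It also fails if it takes over 58 s, if anything falls off the work surface, if the arm or the gripper's body presses on something with over 40 N, if the wrist force passes 120 N, or if a joint passes its speed limit or range.

### The arm

A 6-joint arm with a two-finger parallel gripper is mounted at the origin on the work surface. World frame = base frame: x ahead of the robot, y to its left, z up, the work surface at z = 0. Lengths are in mm, angles in rad, forces in N, time in s.
With the tool pointing down it reaches from about 350 to 775 mm from the base axis. Payload 7.3 kg.
Tool frame: the origin (TCP) lies at the very end of the fingers, on their centre line; the grasp point (between the pads) lies 19 mm behind it; z points along the fingers, y is the line along which they close (so a half turn about z gives the same grasp; the last joint's range is limited). The gripper opens to 92 mm and grips with 3 to 60 N. Pads are 19 mm wide; open, the fingers measure 130 mm over their backs; the gripper's body (75 mm by 190 mm) begins 47 mm behind the grasp point.
Start: joints at [-1.276, 0.342, 1.524, -0, 1.275, -0.146], TCP at [224.022, -474.825, 226.741] pointing down, gripper open.
Joint ranges: [-2.53, 2.53], [-0.77, 2.02], [0.04, 2.7], [-1, 4.14], [0.28, 2.66], [-3.11, 3.11]. Speed limits (rad/s): [2.57, 2.57, 3.14, 3.14, 3.14, 3.14].

### API

Orientations are given as [roll, pitch, yaw] about the fixed x, y, z axes, in that order (R = Rz(yaw) Ry(pitch) Rx(roll)).
In Python, from plant import bot gives the robot as it stands.
- The arm moves only by the tool jog_arm, never from a script. Its argument "targets" is a list of rows, each an object with "xyz": the shift along the tool's x, y, z as a fraction of full scale, a list of three; "spin": the turn about the tool's z as a fraction of full scale. In form: [{"xyz": [x, y, z], "spin": spin}, ...]. A call has exactly 10 rows; each row shifts and turns the commanded pose from where the row before left it, along the tool's axes as they then stand; what a row does not reach is not made up. Full scale, the value 1, is 80 mm for a shift and 0.1 rad for a turn. A row lasts 1/8 s, in which the tool goes at most 62.5 mm and 10.7 degrees, less where a joint would pass 70% of its speed; a pose out of reach is approached as far as the arm can. A call with a number of a shift or a turn outside -1 to 1 is refused whole. A call with a gripper value outside its range is refused whole. "gripper" is the opening in per cent of the stroke, from 0 (shut) to 100 (fully open), set as the call begins (left out, the last holds). The fingers move at their own pace and stop on an object; the grip force is fixed at half the most. Time passes only in rows, so rows that do not move let the fingers close, or fill a call up. It gives the time, the measured TCP pose, the force, the opening and the grip force at its end, in the units of the state.
- bot.get_obs(): the state, without advancing time (a new reading comes with each control period).
- bot.capture(name): name is "side" or "top" or "wrist"; returns the picture (400x640x3 uint8, blue, green, red); there is no depth.
- bot.get_calibration(name): a dict with "vfov" (degrees; the focal length in pixels is half the picture's height over the tangent of half this angle, whatever the lens; pixels are square), "cx", "cy" (the principal point, pixels), "eye" and "rotation" of the camera in the world. Camera axes: x right, y down, z forward; pixel columns grow to the right and rows downward; lengths in mm; the calibration is good to about 2 mm. A picture is of the moment at which its call begins: read the wrist's pose just before it. get_calibration takes no time and is no camera call; for the wrist camera it gives the pose at the moment of the call.
- bot.close_job(): hands the job in; it is judged then, once.
The state is a dict: "time": time; "joint_positions": joint angles; "dq": joint speeds; "tau": joint torques, N m; "tool_pos": TCP position; "tcp_rot": TCP orientation; "contact_force": force on the tool from outside, world axes, zero at the start; "moment": the same for the moment, N m; "grip_width": finger opening in mm; "finger_force": force on a finger pad.
Only numpy, scipy, OpenCV 4.12 (cv2) and the standard library are available. Lean on these libraries where they do the work, as an engineer would, in place of code of your own. Each camera call takes 0.05 s, during which the arm holds its last target. There are 200 camera calls.

## Working session

There is one attempt and no reset: what is moved stays moved. The work goes in short steps, Python scripts to look and compute and a tool call to move; the robot and the scene stay as the last step left them, time stands still between calls to the robot, and variables do not carry over. Pictures are saved under pics/ and viewed, at most 10 in all, crops included, and the job is handed in when it is done.

Besides the shell and the picture viewer there is one more tool, called after "Request:" by a JSON object that holds its "api" and its "payload", one argument or row to a line. jog_arm: Moves the arm, as the interface text tells. Shift numbers are shares of 80 mm and turn numbers shares of 0.1 rad, none past 1 either way. Its arguments: {"type":"object","properties":{"targets":{"type":"array","items":{"type":"object","properties":{"xyz":{"type":"array","items":{"type":"number"}},"spin":{"type":"number"}}}},"gripper":{"type":"number"}},"required":["targets"]}

```bash
mkdir -p pics
cat > h.py <<'E'
import numpy as np, cv2
from plant import bot
def ray(c,u,v):
    f=200/np.tan(np.radians(c['vfov'])/2)
    d=np.array([(u-c['cx'])/f,(v-c['cy'])/f,1.0]); d=np.array(c['rotation'])@d
    return np.array(c['eye'],float),d
def onz(c,u,v,z):
    e,d=ray(c,u,v); return e+d*(z-e[2])/d[2]
def proj(c,p):
    f=200/np.tan(np.radians(c['vfov'])/2)
    q=np.array(c['rotation']).T@(np.array(p,float)-np.array(c['eye'])); return c['cx']+f*q[0]/q[2],c['cy']+f*q[1]/q[2]
E
python3 - <<'E'
from h import *
for n in ('top','side'):
    im=bot.capture(n); cv2.imwrite(f'pics/{n}0.png',im); print(n,bot.get_calibration(n))
print(bot.get_obs())
E
```

```text
top {'vfov': 44.1909328098137, 'cx': 321.95096728784165, 'cy': 196.38708433464024, 'eye': array([ 408.45440359,  -79.84961749, 1505.00819043]), 'rotation': array([-3.05532614e+00, -2.73609398e-03, -1.54485050e+00])}
side {'vfov': 53.38873807709078, 'cx': 318.10171055574455, 'cy': 205.83583192043469, 'eye': array([  42.39272733,  685.44209475, 1115.86090273]), 'rotation': array([-2.40640619e+00,  2.36152626e-03, -2.55379936e+00])}
{'time': 0.1, 'joint_positions': array([-1.27600356e+00,  3.42685592e-01,  1.52491858e+00, -9.76986194e-06,
        1.27537403e+00, -1.45973410e-01]), 'dq': array([ 0.00136432, -0.00170427, -0.00208228, -0.00087282, -0.00016828,
       -0.00019685]), 'tau': array([ 9.10475337e-04, -4.32005560e+01, -2.44693834e+01,  7.18331407e-02,
        5.25691453e-02, -3.93455525e-05]), 'tool_pos': array([ 223.90809326, -474.46637071,  226.09857269]), 'tcp_rot': array([-3.14022048e+00, -1.92293258e-04,  4.40768898e-01]), 'contact_force': array([ 0.1239475 , -0.20895477,  0.13875792]), 'moment': array([ 0.02436287, -0.03176128, -0.03154831]), 'finger_force': 0.0, 'grip_width': 91.87304926171804}
```

View pics/top0.png

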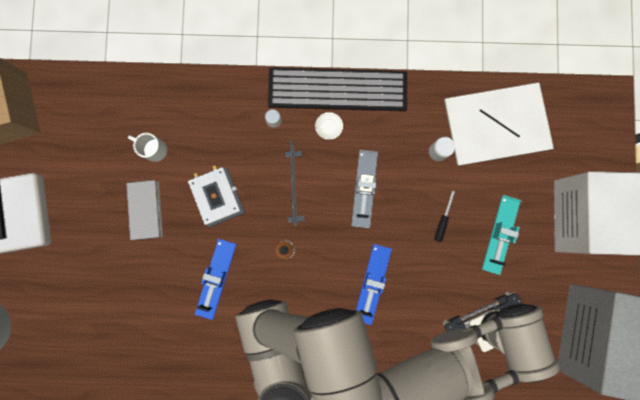

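View pics/side0.png

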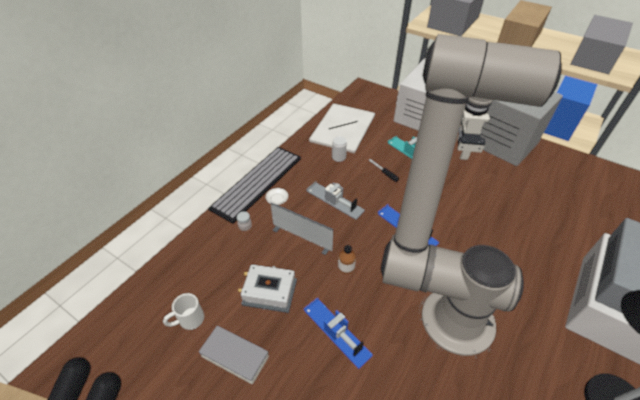

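Both views show the grey cradle at top (365,190) / side (335,198). The look-alikes are blue (372,285), blue (215,280) and teal (502,235), none of them grey. Grey is the one meant. The stage is at top (215,195), the shield runs from (292,145) to (296,220). Next is a close crop of the cradle and the stage.

```bash
sed -i "s/^from plant/from scipy.spatial.transform import Rotation as Ro\nfrom plant/; s/np.array(c\['rotation'\])/Ro.from_euler('xyz',c['rotation']).as_matrix()/" h.py
python3 - <<'E'
from h import *
im=cv2.imread('pics/top0.png')
a=cv2.resize(im[140:240,335:400],None,fx=6,fy=6,interpolation=cv2.INTER_CUBIC)
b=cv2.resize(im[150:240,180:247],None,fx=6,fy=6,interpolation=cv2.INTER_CUBIC)
o=np.zeros((600,800,3),np.uint8); o[:600,:390]=a; o[:540,395:797]=b
cv2.imwrite('pics/c1.png',o)
c=bot.get_calibration('top')
for n,u,v,z in [('cradle top',368,152,8),('pad',361,222,40),('cam',367,183,58),('stage',215,195,60),('sh1',292,145,121),('sh2',296,220,121)]: print(n,onz(c,u,v,z).round(1))
E
```

```text
cradle top [ 678.6 -218.6    8. ]
pad [ 461.9 -198.6   40. ]
cam [ 576.8 -212.6   58. ]
stage [529.3 234.2  60. ]
sh1 [672.7   8.5 121. ]
sh2 [459.8  -9.4 121. ]
```

View pics/c1.png

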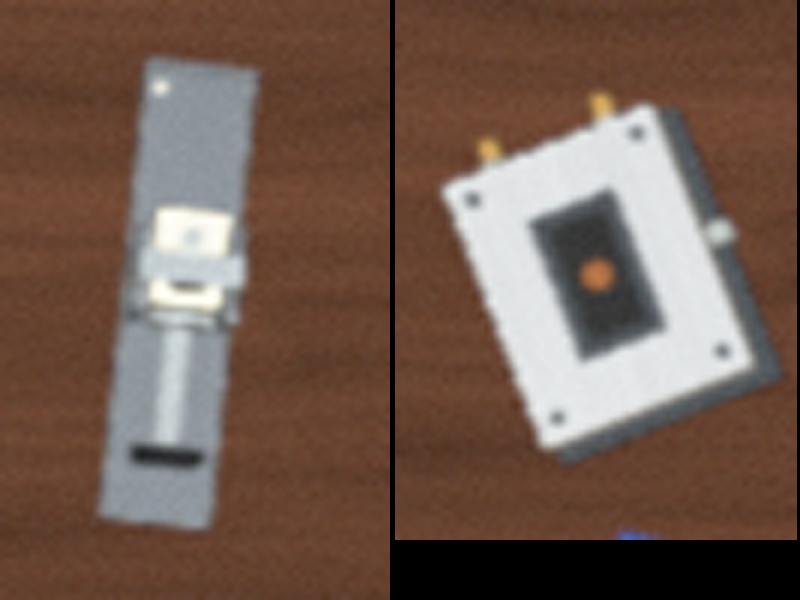

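The crop shows the grey cradle, mouth up (world +x), floor corners near crop (147,58), (258,70), (98,517), (212,528). The black thumb plate is at (167,455) and the white camera at (193,258). The stage has its brass connectors at the upper end, window centre near (597,275) in the crop.

Run:
```python
from h import *
c=bot.get_calibration('top')
C=[onz(c,335+(u-.5*5)/6,140+(v-2.5)/6,8) for u,v in [(147,58),(258,70),(98,517),(212,528)]]
m1=(C[0]+C[1])/2; m2=(C[2]+C[3])/2; d=m1-m2; yaw=np.arctan2(d[1],d[0]); x=d/np.linalg.norm(d)
print('len',np.linalg.norm(d),'wid',np.linalg.norm(C[0]-C[1]),np.linalg.norm(C[2]-C[3]),'yaw',yaw)
o=m2+x*130*np.linalg.norm(d)/235; print('origin',o)
y=np.array([-x[1],x[0],0])
for n,u,v,z in [('plate',167,455,59),('camtl',157,207,58),('camtr',235,213,58),('cambl',150,303,58),('cambr',225,310,58)]:
    p=onz(c,335+(u-2.5)/6,140+(v-2.5)/6,z); print(n,p.round(1),'cradle',((p-o)@x).round(1),((p-o)@y).round(1))
S=[onz(c,180+(u-397.5)/6,150+(v-2.5)/6,60) for u,v in [(443,188),(653,105),(755,365),(545,450)]]
print('stage c',np.mean(S,0),[np.linalg.norm(S[i]-S[(i+1)%4]).round(1) for i in range(4)])
d=S[0]+S[1]-S[2]-S[3]; print('yaw',np.arctan2(d[1],d[0]))
print('win',onz(c,180+(597-397.5)/6,150+(275-2.5)/6,60))
```

```text
len 236.09736335258697 wid 57.20214936256078 57.89816901924965 yaw -0.08411800907724151
origin [ 578.98519586 -210.63486006    8.        ]
plate [ 480.6 -200.8   59. ] cradle -98.9 1.5
camtl [ 602.9 -193.7   58. ] cradle 22.4 18.9
camtr [ 600.9 -232.2   58. ] cradle 23.7 -19.6
cambl [ 555.2 -191.1   58. ] cradle -25.3 17.4
cambr [ 552.7 -228.1   58. ] cradle -24.7 -19.6
stage c [527.28277166 238.30460165  60.        ] [np.float64(110.5), np.float64(138.5), np.float64(110.0), np.float64(139.0)]
yaw 0.41338230085224104
win [527.97233863 239.29072558  60.        ]
```

Request:
{"api": "jog_arm", "payload": {
  "gripper": 0,
  "targets": [
    {"xyz": [0, 0, 0], "spin": 0.875},
    {"xyz": [0, 0, 0], "spin": 0.875},
    {"xyz": [0, 0, 0], "spin": 0.875},
    {"xyz": [0, 0, 0], "spin": 0.875},
    {"xyz": [0, 0, 0], "spin": 0.875},
    {"xyz": [0, 0, 0], "spin": 0.875},
    {"xyz": [0, 0, 0], "spin": 0},
    {"xyz": [0, 0, 0], "spin": 0},
    {"xyz": [0, 0, 0], "spin": 0},
    {"xyz": [0, 0, 0], "spin": 0}
  ]
}}

```text
time: 1.35
tool_pos: [224.0, -474.8, 226.7]
tcp_rot: [3.142, -0.0, -0.084]
contact_force: [-0.4, -0.3, 0.8]
grip_width: 0.8
finger_force: 0.0
```

Request:
{"api": "jog_arm", "payload": {
  "targets": [
    {"xyz": [0.3, -0.458, 0], "spin": 0},
    {"xyz": [0.3, -0.458, 0], "spin": 0},
    {"xyz": [0.3, -0.458, 0], "spin": 0},
    {"xyz": [0.3, -0.458, 0], "spin": 0},
    {"xyz": [0.3, -0.458, 0], "spin": 0},
    {"xyz": [0.3, -0.458, 0], "spin": 0},
    {"xyz": [0.3, -0.458, 0], "spin": 0},
    {"xyz": [0.3, -0.458, 0], "spin": 0},
    {"xyz": [0, 0, 0], "spin": 0},
    {"xyz": [0, 0, 0], "spin": 0}
  ]
}}

```text
time: 2.6
tool_pos: [439.8, -199.1, 226.7]
tcp_rot: [3.141, 0.0, -0.083]
contact_force: [-0.8, -0.1, 0.2]
grip_width: 0.6
finger_force: 0.0
```

Take a wrist picture here to confirm the plate before descending.

Run:
```python
from h import *
c=bot.get_calibration('wrist'); im=bot.capture('wrist'); print(c)
cv2.imwrite('pics/w1.png',im)
for cx in (-103,-130,24): 
    p=np.array([579,-210.5,0])+Ro.from_euler('z',-.084).apply([cx,0,59 if cx==-103 else 8]); print(cx,proj(c,p))
```

```text
{'vfov': 65.08926899153911, 'cx': 314.6047736187295, 'cy': 197.65799223785118, 'eye': array([ 513.58226432, -205.92842854,  384.43392366]), 'rotation': array([ 2.86070390e+00,  1.16542853e-03, -1.65576708e+00])}
-103 (np.float64(314.10267622601), np.float64(145.0296388093275))
-130 (np.float64(314.2481225491456), np.float64(162.6091162555191))
24 (np.float64(314.0638362548123), np.float64(20.50519498566527))
```

View pics/w1.png

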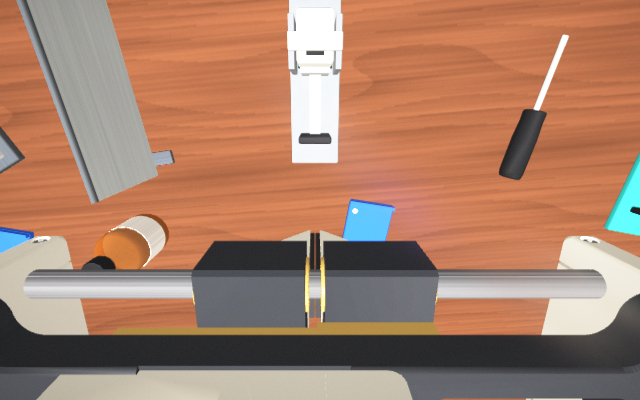

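The wrist view shows the white-lit grey cradle, plate at (315,140), where predicted within 3 mm. Next I descend behind it and push.

Request:
{"api": "jog_arm", "payload": {
  "targets": [
    {"xyz": [0, 0, 0.49], "spin": 0},
    {"xyz": [0, 0, 0.49], "spin": 0},
    {"xyz": [0, 0, 0.49], "spin": 0},
    {"xyz": [0, 0, 0.49], "spin": 0},
    {"xyz": [0, 0, 0.49], "spin": 0},
    {"xyz": [0, 0, 0], "spin": 0},
    {"xyz": [0.1, 0, 0], "spin": 0},
    {"xyz": [0.1, 0, 0], "spin": 0},
    {"xyz": [0.1, 0, 0], "spin": 0},
    {"xyz": [0, 0, 0], "spin": 0}
  ]
}}

```text
time: 3.9
tool_pos: [465.0, -201.2, 31.3]
tcp_rot: [3.141, -0.002, -0.084]
contact_force: [0.9, 0.5, -0.2]
grip_width: 0.4
finger_force: 0.0
```

Request:
{"api": "jog_arm", "payload": {
  "targets": [
    {"xyz": [0.06, 0, 0], "spin": 0},
    {"xyz": [0.06, 0, 0], "spin": 0},
    {"xyz": [0.06, 0, 0], "spin": 0},
    {"xyz": [0.06, 0, 0], "spin": 0},
    {"xyz": [0.06, 0, 0], "spin": 0},
    {"xyz": [0.06, 0, 0], "spin": 0},
    {"xyz": [0.06, 0, 0], "spin": 0},
    {"xyz": [0.06, 0, 0], "spin": 0},
    {"xyz": [0.06, 0, 0], "spin": 0},
    {"xyz": [0, 0, 0], "spin": 0}
  ]
}}

```text
time: 5.15
tool_pos: [506.9, -204.3, 30.6]
tcp_rot: [-3.141, 0.001, -0.084]
contact_force: [-5.3, 1.5, 2.6]
grip_width: 0.4
finger_force: 2.5
```

Request:
{"api": "jog_arm", "payload": {
  "targets": [
    {"xyz": [0.025, 0, 0], "spin": 0},
    {"xyz": [0.025, 0, 0], "spin": 0},
    {"xyz": [0.025, 0, 0], "spin": 0},
    {"xyz": [0.025, 0, 0], "spin": 0},
    {"xyz": [0.025, 0, 0], "spin": 0},
    {"xyz": [0.025, 0, 0], "spin": 0},
    {"xyz": [0.025, 0, 0], "spin": 0},
    {"xyz": [0, 0, 0], "spin": 0},
    {"xyz": [0, 0, 0], "spin": 0},
    {"xyz": [0, 0, 0], "spin": 0}
  ]
}}

```text
time: 6.4
tool_pos: [520.3, -205.4, 30.5]
tcp_rot: [-3.141, 0.002, -0.084]
contact_force: [-6.5, 0.4, 4.5]
grip_width: 0.2
finger_force: 3.2
```

Request:
{"api": "jog_arm", "payload": {
  "targets": [
    {"xyz": [0.02, 0, 0], "spin": 0},
    {"xyz": [0.02, 0, 0], "spin": 0},
    {"xyz": [0.02, 0, 0], "spin": 0},
    {"xyz": [0, 0, 0], "spin": 0},
    {"xyz": [0, 0, 0], "spin": 0},
    {"xyz": [0, 0, 0], "spin": 0},
    {"xyz": [0, 0, 0], "spin": 0},
    {"xyz": [0, 0, 0], "spin": 0},
    {"xyz": [0, 0, 0], "spin": 0},
    {"xyz": [0, 0, 0], "spin": 0}
  ]
}}

```text
time: 7.65
tool_pos: [522.2, -205.5, 30.5]
tcp_rot: [-3.14, 0.008, -0.084]
contact_force: [-17.3, -0.0, 11.5]
grip_width: 0.6
finger_force: 8.8
```

Request:
{"api": "jog_arm", "payload": {
  "targets": [
    {"xyz": [-0.1, 0, 0], "spin": 0},
    {"xyz": [-0.2, 0, 0], "spin": 0},
    {"xyz": [-0.25, 0, 0], "spin": 0},
    {"xyz": [0, 0, -0.5], "spin": 0},
    {"xyz": [0, 0, -0.5], "spin": 0},
    {"xyz": [0, 0, -0.5], "spin": 0},
    {"xyz": [0, 0, -0.5], "spin": 0},
    {"xyz": [0.3, 0, -0.2], "spin": 0},
    {"xyz": [0.3, 0, 0], "spin": 0},
    {"xyz": [0, 0, 0], "spin": 0}
  ]
}}

```text
time: 8.9
tool_pos: [531.5, -206.7, 206.7]
tcp_rot: [3.141, -0.002, -0.083]
contact_force: [-0.9, 0.4, 0.0]
grip_width: 0.7
finger_force: 0.0
```

Request:
{"api": "jog_arm", "payload": {
  "gripper": 100,
  "targets": [
    {"xyz": [0, 0, 0], "spin": 0},
    {"xyz": [0, 0, 0], "spin": 0},
    {"xyz": [0, 0, 0], "spin": 0},
    {"xyz": [0, 0, 0], "spin": 0},
    {"xyz": [0, 0, 0], "spin": 0},
    {"xyz": [0, 0, 0], "spin": 0},
    {"xyz": [0, 0, 0], "spin": 0},
    {"xyz": [0, 0, 0], "spin": 0},
    {"xyz": [0, 0, 0], "spin": 0},
    {"xyz": [0, 0, 0], "spin": 0}
  ]
}}

```text
time: 10.15
tool_pos: [529.7, -206.5, 206.7]
tcp_rot: [3.142, 0.0, -0.084]
contact_force: [-0.7, -0.5, 1.0]
grip_width: 90.7
finger_force: 0.0
```

Run:
```python
from h import *
c=bot.get_calibration('wrist'); im=bot.capture('wrist')
cv2.imwrite('pics/w2.png',im)
p=np.array([579,-210.5,58])+Ro.from_euler('z',-.084).apply([[53+a,b,0] for a,b in((24,18),(24,-18),(-24,18),(-24,-18))]); print([np.round(proj(c,q)) for q in p])
```

```text
[array([294.,  46.]), array([334.,  46.]), array([295., 102.]), array([333., 102.])]
```

View pics/w2.png

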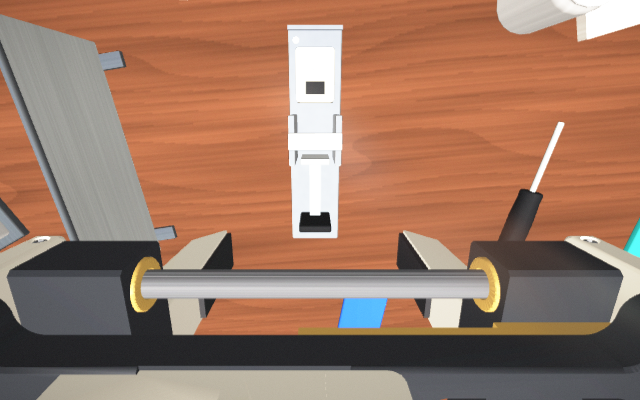

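The camera stands out of the mouth at wrist pixels (295–335, 46–102), as predicted. Next I grasp it.

Request:
{"api": "jog_arm", "payload": {
  "targets": [
    {"xyz": [0.427, 0, 0], "spin": 0},
    {"xyz": [0.427, 0, 0], "spin": 0},
    {"xyz": [0.427, 0, 0], "spin": 0},
    {"xyz": [0, 0, 0.48], "spin": 0},
    {"xyz": [0, 0, 0.48], "spin": 0},
    {"xyz": [0, 0, 0.48], "spin": 0},
    {"xyz": [0, 0, 0.48], "spin": 0},
    {"xyz": [0, 0, 0.3], "spin": 0},
    {"xyz": [0, 0, 0.11], "spin": 0},
    {"xyz": [0, 0, 0], "spin": 0}
  ]
}}

```text
time: 11.45
tool_pos: [631.9, -215.1, 20.3]
tcp_rot: [-3.142, 0.0, -0.084]
contact_force: [0.2, 0.1, 0.4]
grip_width: 91.8
finger_force: 0.0
```

Request:
{"api": "jog_arm", "payload": {
  "gripper": 0,
  "targets": [
    {"xyz": [0, 0, 0], "spin": 0},
    {"xyz": [0, 0, 0], "spin": 0},
    {"xyz": [0, 0, 0], "spin": 0},
    {"xyz": [0, 0, 0], "spin": 0},
    {"xyz": [0, 0, 0], "spin": 0},
    {"xyz": [0, 0, 0], "spin": 0},
    {"xyz": [0, 0, 0], "spin": 0},
    {"xyz": [0, 0, 0], "spin": 0},
    {"xyz": [0, 0, 0], "spin": 0},
    {"xyz": [0, 0, 0], "spin": 0}
  ]
}}

```text
time: 12.7
tool_pos: [631.8, -215.1, 20.3]
tcp_rot: [3.141, -0.0, -0.084]
contact_force: [-1.0, -0.3, 0.6]
grip_width: 35.8
finger_force: 30.0
```

Request:
{"api": "jog_arm", "payload": {
  "targets": [
    {"xyz": [0, 0, -0.1], "spin": 0},
    {"xyz": [0, 0, -0.25], "spin": 0},
    {"xyz": [0, 0, -0.4], "spin": 0},
    {"xyz": [0, 0, -0.4], "spin": 0},
    {"xyz": [0, 0, -0.4], "spin": 0},
    {"xyz": [0, 0, -0.4], "spin": 0},
    {"xyz": [0, 0, -0.2], "spin": 0},
    {"xyz": [0, 0, -0.1], "spin": 0},
    {"xyz": [0, 0, 0], "spin": 0},
    {"xyz": [0, 0, 0], "spin": 0}
  ]
}}

```text
time: 13.95
tool_pos: [631.3, -214.8, 198.8]
tcp_rot: [-3.141, 0.002, -0.084]
contact_force: [-0.7, -0.3, -0.5]
grip_width: 35.7
finger_force: 30.0
```

Request:
{"api": "jog_arm", "payload": {
  "targets": [
    {"xyz": [0, 0, 0], "spin": -0.3},
    {"xyz": [0, 0, 0], "spin": -0.6},
    {"xyz": [0, 0, 0], "spin": -0.7},
    {"xyz": [0, 0, 0], "spin": -0.7},
    {"xyz": [0, 0, 0], "spin": -0.7},
    {"xyz": [0, 0, 0], "spin": -0.7},
    {"xyz": [0, 0, 0], "spin": -0.6},
    {"xyz": [0, 0, 0], "spin": -0.4},
    {"xyz": [0, 0, 0], "spin": -0.27},
    {"xyz": [0, 0, 0], "spin": 0}
  ]
}}

```text
time: 15.2
tool_pos: [631.7, -215.0, 200.0]
tcp_rot: [-3.141, 0.0, 0.413]
contact_force: [-0.4, 0.7, -2.0]
grip_width: 35.9
finger_force: 30.0
```

Request:
{"api": "jog_arm", "payload": {
  "targets": [
    {"xyz": [0.02, -0.1, 0], "spin": 0},
    {"xyz": [0.02, -0.2, 0], "spin": 0},
    {"xyz": [0.02, -0.3, 0], "spin": 0},
    {"xyz": [0.02, -0.3, 0], "spin": 0},
    {"xyz": [0.02, -0.3, 0], "spin": 0},
    {"xyz": [0.02, -0.3, 0], "spin": 0},
    {"xyz": [0.02, -0.3, 0], "spin": 0},
    {"xyz": [0.02, -0.3, 0], "spin": 0},
    {"xyz": [0.02, -0.3, 0], "spin": 0},
    {"xyz": [0.02, -0.3, 0], "spin": 0}
  ]
}}

```text
time: 16.45
tool_pos: [559.2, -9.3, 200.4]
tcp_rot: [3.142, -0.0, 0.413]
contact_force: [-0.1, -0.3, -2.4]
grip_width: 36.0
finger_force: 30.0
```

Request:
{"api": "jog_arm", "payload": {
  "targets": [
    {"xyz": [0.02, -0.35, 0], "spin": 0},
    {"xyz": [0.02, -0.35, 0], "spin": 0},
    {"xyz": [0.02, -0.35, 0], "spin": 0},
    {"xyz": [0.02, -0.35, 0], "spin": 0},
    {"xyz": [0.02, -0.35, 0], "spin": 0},
    {"xyz": [0.02, -0.35, 0], "spin": 0},
    {"xyz": [0.02, -0.35, 0], "spin": 0},
    {"xyz": [0, -0.35, 0], "spin": 0},
    {"xyz": [0, -0.15, 0], "spin": 0},
    {"xyz": [0, -0.07, 0], "spin": 0}
  ]
}}

```text
time: 17.7
tool_pos: [472.8, 215.5, 200.3]
tcp_rot: [3.141, -0.0, 0.414]
contact_force: [-0.3, -0.6, -2.1]
grip_width: 35.7
finger_force: 30.0
```

Run:
```python
from h import *
c=bot.get_calibration('wrist'); im=bot.capture('wrist'); o=bot.get_obs(); print(o['tool_pos'],o['tcp_rot'])
cv2.imwrite('pics/w3.png',im)
print(proj(c,(527.6,238.8,60)))
```

```text
[472.79170977 215.59528646 200.306921  ] [ 3.14153307e+00 -5.00218934e-05  4.13325137e-01]
(np.float64(315.363869169243), np.float64(123.64810000325836))
```

View pics/w3.png

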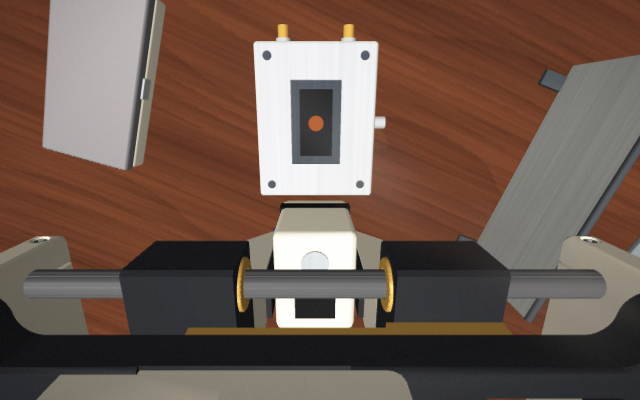

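The window's orange centre is at (316,123), predicted (315,124). The camera is upright in the fingers with its top at (315,205–325). Next I move over the window and lower.

Request:
{"api": "jog_arm", "payload": {
  "targets": [
    {"xyz": [0.1, 0, 0], "spin": 0},
    {"xyz": [0.2, 0, 0], "spin": 0},
    {"xyz": [0.2, 0.01, 0], "spin": 0},
    {"xyz": [0.15, 0, 0], "spin": 0},
    {"xyz": [0.09, 0, 0.1], "spin": 0},
    {"xyz": [0, 0, 0.25], "spin": 0},
    {"xyz": [0, 0, 0.3], "spin": 0},
    {"xyz": [0, 0, 0.25], "spin": 0},
    {"xyz": [0, 0, 0.15], "spin": 0},
    {"xyz": [0, 0, 0], "spin": 0}
  ]
}}

```text
time: 19.0
tool_pos: [527.2, 237.8, 115.4]
tcp_rot: [-3.141, 0.002, 0.413]
contact_force: [0.5, -0.3, -0.6]
grip_width: 36.1
finger_force: 30.0
```

Run:
```python
from h import *
c=bot.get_calibration('wrist'); im=bot.capture('wrist'); o=bot.get_obs(); print(o['tool_pos'],o['tcp_rot'],o['contact_force'])
R=Ro.from_euler('z',.413); t=o['tool_pos']
for z in (-12.3,37.7): print([np.round(proj(c,t+R.apply([24,b,z]))) for b in(18,-18)])
s=bot.capture('side'); q=proj(bot.get_calibration('side'),(527.6,238.8,80)); print(q)
u,v=map(int,q); s=cv2.resize(s[v-60:v+60,u-60:u+60],(400,400))
cv2.imwrite('pics/w4.png',np.hstack([im[:,120:520],s]))
```

```text
[527.7631466  237.9816761  116.26441135] [3.14153576e+00 2.53303734e-04 4.12749051e-01] [ 0.30438917  1.28964786 -1.04574926]
[array([283., 199.]), array([347., 199.])]
[array([271., 233.]), array([359., 233.])]
(np.float64(267.1014087297778), np.float64(278.7863364384592))
```

View pics/w4.png

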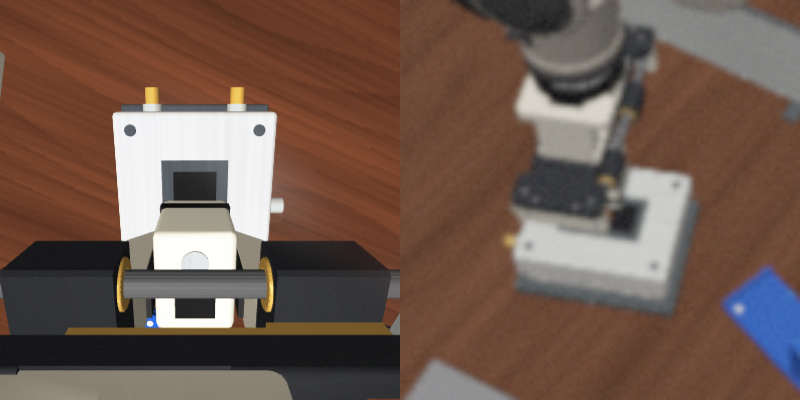

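The held camera's top front edge is at row 233, as predicted, and the window is centred under it at column 315. Lens at 104 mm; I lower 34 mm.

Request:
{"api": "jog_arm", "payload": {
  "targets": [
    {"xyz": [0, 0, 0.05], "spin": 0},
    {"xyz": [0, 0, 0.1], "spin": 0},
    {"xyz": [0, 0, 0.1], "spin": 0},
    {"xyz": [0, 0, 0.08], "spin": 0},
    {"xyz": [0, 0, 0.05], "spin": 0},
    {"xyz": [0, 0, 0.03], "spin": 0},
    {"xyz": [0, 0, 0.015], "spin": 0},
    {"xyz": [0, 0, 0], "spin": 0},
    {"xyz": [0, 0, 0], "spin": 0},
    {"xyz": [0, 0, 0], "spin": 0}
  ]
}}

```text
time: 20.35
tool_pos: [527.8, 238.0, 82.5]
tcp_rot: [3.141, -0.0, 0.413]
contact_force: [-0.4, 0.2, -0.5]
grip_width: 36.0
finger_force: 30.0
```

Run:
```python
from h import *
o=bot.get_obs(); print(o['tool_pos'],o['tcp_rot'],o['contact_force'],o['finger_force'],abs(o['dq']).max())
if abs(o['tool_pos'][2]-82.3)<3 and np.hypot(*(o['tool_pos'][:2]-[527.6,238.8]))<4: print(bot.close_job())
```

```text
[527.75057046 238.02482157  82.4516634 ] [ 3.14148592e+00 -2.87761792e-04  4.12815396e-01] [-0.37340744  0.15930015 -0.45511902] 29.999837279319763 0.0013053405939995376
the job is handed in; nothing more can be done
None
```

The job is handed in at about 20 s with the camera held still and upright, lens about 10 mm above the window and centred within about 1 mm by my measurements; the judge's verdict was not shown.

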